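# Interleave and load the top tier of a bearing carrier

### The job

Pack the second tier of the bearing carrier: without lifting it off, slide the divider from the loading ledge in over the two bearings already in the nests until it drops off the ledge and lies flat on them. Then put the two loose bearings on the divider, one centred over each hole, setting them down gently rather than dropping them. The plain ring gauge lying with them is not a bearing: leave it where it is.

Things in the scene. Friction and masses are not known exactly. Their poses are not given: they have to be found in the camera images.
- carrier: Two-tier bearing carrier, fixed, 222 mm long (its x), 200 mm wide (its y). Origin: on the work board (its top 16 mm above the bench), under the middle of the nest plate; x points away from the robot, from loading ledge over the nests to the back stop; z up. Side rails, tops at z = 31 mm, bound a 164 mm wide channel over the nests (x = -42 to +42, y = -82 to +82 mm).
- ledge_edge (a point): Middle of the inner edge of the carrier's black loading ledge (carrier x = -42 mm), where its flat top, 25 mm above the board, steps down to the nests. The ledge runs from here 126 mm towards the robot and is 196 mm wide. On it the ends of the side rails flare out as a lead-in, to y = +-96 mm at x = -68 mm.
- back_stop (a point): Top middle of the back stop's face (carrier x = +42, z = 31 mm), the wall behind the nests; a low wire handle lies behind it.
- nest_left (a point): Centre of the left nest (carrier y = +46 mm) at the height of the top face of the bearing lying in it, 22 mm above the board and 3 mm below the ledge top.
- nest_right (a point): The same for the right nest (carrier y = -46 mm).
- divider: Aluminium separator sheet 80 mm (its x) by 158 mm (its y) by 4 mm with two 26 mm round holes; a 4 mm thick lip along its rear (-x) edge turns up to 13 mm above the underside. Starts on the ledge, short of the nests, a little askew. Origin: centre of its underside; x towards the nests, z up. Home, its underside is 22 mm above the board, with 2 mm play fore and aft, 3 mm each side.
- lip (a point): Middle of the lip's rear face (divider x = -40, y = 0, z = 8.5 mm), the face to push on.
- hole_left (a point): Centre of the divider's left hole (divider y = +46 mm) on its top face.
- hole_right (a point): Centre of the divider's right hole (divider y = -46 mm) on its top face.
- lower_left: Ball bearing, 62 mm outside, 36 mm bore, 16 mm high, 0.18 kg, lying flat in the left nest. Origin: centre of its underside, z its axis.
- lower_right: The same bearing in the right nest.
- bearing_p: Loose ball bearing, 62 mm outside, 36 mm bore, 16 mm high, about 0.18 kg, lying flat on the work board to the right of the carrier. Origin: centre of its underside, z its axis.
- bearing_q: The second loose bearing, like the first.
- ring_gauge: Plain steel ring gauge, 64 mm outside, 16 mm high, with a groove round its rim and no balls, lying flat among the loose bearings. Origin: centre of its underside.
Things that resemble listed ones, but are neither listed nor needed, are in the scene too. What is shaped like the bearing_q but purple is not meant.

How it is judged:
On the way:
1. the divider is home: dropped off the ledge and flat on both lower bearings, before any loose bearing is put on it (z of divider in the frame of carrier between 0.0205 and 0.0236 m and angle between divider's own z axis and vertical below 0.022 rad and angle between the x axis of divider and the x axis of carrier, either way round below 0.09 rad and x of divider in the frame of carrier between -0.005 and 0.005 m and y of divider in the frame of carrier between -0.006 and 0.006 m and z of each of bearing_p, bearing_q in the frame of carrier below 0.012 m), for 0.2 s.
At the end, for the whole second after the job is handed in: Divider home in the carrier (underside 22 mm above the board within 1.5 mm, level, within 5 mm), the lower bearings flat in their nests under it, the two loose bearings flat and at rest on the divider, one over each hole (either one), centred within 8 mm (z of divider in the frame of carrier between 0.0205 and 0.0236 m and angle between divider's own z axis and vertical below 0.022 rad and angle between the x axis of divider and the x axis of carrier, either way round below 0.09 rad and x of divider in the frame of carrier between -0.005 and 0.005 m and y of divider in the frame of carrier between -0.006 and 0.006 m and horizontal distance between lower_left and nest_left below 0.006 m and angle between each of lower_left, lower_right's own z axis and vertical below 0.05 rad and z of lower_left in the frame of carrier between 0.004 and 0.008 m and horizontal distance between lower_right and nest_right below 0.006 m and z of lower_right in the frame of carrier between 0.004 and 0.008 m and ((horizontal distance between bearing_p and hole_left below 0.008 m and angle between each of bearing_p, bearing_q's own z axis and vertical below 0.05 rad and linear speed of each of bearing_p, bearing_q below 0.02 m/s and z of bearing_p in the frame of divider between 0.0022 and 0.0056 m and horizontal distance between bearing_q and hole_right below 0.008 m and z of bearing_q in the frame of divider between 0.0022 and 0.0056 m) or (horizontal distance between bearing_p and hole_right below 0.008 m and angle between each of bearing_p, bearing_q's own z axis and vertical below 0.05 rad and linear speed of each of bearing_p, bearing_q below 0.02 m/s and z of bearing_p in the frame of divider between 0.0022 and 0.0056 m and horizontal distance between bearing_q and hole_left below 0.008 m and z of bearing_q in the frame of divider between 0.0022 and 0.0056 m))); the robot touches nothing.
It fails at once if the divider is lifted off: more than 20 mm above the ledge (z of divider in the frame of carrier above 0.045 m).
It fails at once if a loose bearing is dropped or thrown (moving free of the fingers at over 0.5 m/s, a fall of some 13 mm) ((contact force between bearing_p and the fingers below 0.05 N and linear speed of bearing_p above 0.5 m/s) or (contact force between bearing_q and the fingers below 0.05 N and linear speed of bearing_q above 0.5 m/s)).
It fails at once if the ring gauge is moved by more than 15 mm (distance of ring_gauge from where it was at the start of the episode above 0.015 m).
It also fails if it takes over 61 s, if anything falls off the work surface, if the arm or the gripper's body presses on something with over 40 N, if the wrist force passes 120 N, or if a joint passes its speed limit or range.

### The arm

A 6-joint arm with a two-finger parallel gripper is mounted at the origin on a cart in front of the work surface, level with it; the furniture and walls round the work are solid. World frame = base frame: x ahead of the robot, y to its left, z up, the work surface at z = 0. Lengths are in m, angles in rad, forces in N, time in s.
With the tool pointing down it reaches from about 0.3 to 0.875 m from the base axis. Payload 6.4 kg.
Tool frame: the origin (TCP) lies on the centre line of the jaws, within the pads' length; the fingertips stand 22 mm ahead of it and the grasp point (between the pads) lies 3 mm ahead of it; z points along the fingers, y is the direction in which the jaws open and shut (so a half turn about z gives the same grasp; the last joint's range is limited). The gripper opens to 85 mm and grips with 20 to 120 N. Pads are 22 mm wide; open, the fingers measure 114 mm over their backs; the gripper's body (76 mm by 85 mm) begins 54 mm behind the grasp point. The pads swing forward as they close: fully open they stand 13 mm farther back than shut.
Start: joints at [-1.381, 0.181, 1.607, -0, 1.354, -0.206], TCP at [0.222, -0.531, 0.253] pointing down, gripper open.
Joint ranges: [-2.99, 2.99], [-0.89, 2.07], [0.3, 2.58], [-1.14, 4.28], [0, 2.63], [-3.12, 3.12]. Speed limits (rad/s): [2.57, 2.57, 3.01, 3.14, 3.14, 3.14].

### API

Orientations are given as a unit quaternion [w, x, y, z].
In Python, from station import status, grab_frame, camera_model, ctrl, boxes_of gives the robot as it stands.
- The arm moves only by the tool arm_command, never from a script. Its argument "deltas" is a list of rows, each an object of numbers: "tx", "ty", "tz": the shift along the world's x, y, z in mm; "rx", "ry", "rz": the turn, a rotation vector about the world's x, y, z in degrees; "claw": the gripper's target within -1 to 1 (fully open at 1, half-way at 0, shut at -1). A call has 1 to 20 rows; each row shifts and turns the pose as measured when the row begins; what a row does not reach is not made up. A row lasts 1/8 s, in which the tool goes at most 62.5 mm and 10.7 degrees, less where a joint would pass 70% of its speed; a pose out of reach is approached as far as the arm can. A call is refused whole if a number of a shift passes 62.5 or a number of a turn 10.7, either way. A call with a gripper value outside its range is refused whole. The fingers move at their own pace and stop on an object; "force" is the grip in N (left out, the last holds). Time passes only in rows, so rows that do not move let the fingers close. It gives the time, the measured TCP pose, the force and the opening at its end, in the units of the state.
- status.get_state(): the state, without advancing time (a new reading comes with each control period).
- grab_frame(name): name is "scene" or "top" or "wrist"; returns the picture (420x560x3 uint8, red, green, blue); there is no depth.
- camera_model(name): a dict with "fx", "fy", "cx", "cy" (pixels), "D" ([k1, k2, p1, p2, k3] as OpenCV has them; the pictures are not rectified), "xyz" and "orientation" of the camera in the world; the wrist camera has in their place "tool_from_camera" (4x4, takes a point from camera to tool coordinates, whose origin is the TCP and whose axes are the flange's). Camera axes: x right, y down, z forward; pixel columns grow to the right and rows downward; lengths in m; the calibration is good to about 2 mm. A picture is of the moment at which its call begins: read the wrist's pose just before it. camera_model takes no time and is no camera call.
- ctrl.close_job(): hands the job in, once; it reports no verdict.
Trained networks look in the newest picture that a camera, given by its name, has taken for a name from the list of things; names that differ only in an ending like _2 or _b are one class to them, and where a whole thing is asked for, a point or a joint stands for the part that bears it (a point fixed in the world has none). Each returns a list of dicts, best first, with "conf" (0 to 1); they miss things now and then, are a little off and sometimes report something else, mostly with a low value. They report only what shows in the picture. A call takes as long as a camera call. They do not tell look-alikes from the thing itself.
- boxes_of(target, camera): "centre" ([x, y, z] in m, in the coordinates of the camera as it stood for that picture, good to about 4 mm: the middle of the surface that is visible of it).
The state is a dict: "time": time; "joints": joint angles; "qd": joint speeds; "joint_torque": joint torques, N m; "tool_pos": TCP position; "ee_rot": TCP orientation; "force": force on the tool from outside, world axes, zero at the start; "torque": the same for the moment, N m; "gripper_width": opening from 0.0 (shut) to 1.0 (fully open).
Only numpy, scipy, OpenCV 4.12 (cv2) and the standard library are available. Lean on these libraries where they do the work, as an engineer would, in place of code of your own. Each camera call takes 0.05 s, during which the arm holds its last target. There are 200 camera calls.

## Working session

There is one attempt and no reset: what is moved stays moved. The work goes in short steps, Python scripts to look and compute and a tool call to move; the robot and the scene stay as the last step left them, time stands still between calls to the robot, and variables do not carry over. Pictures are saved under pics/ and viewed, about 8 in all and at most 12, crops included, and the job is handed in when it is done.

Besides the shell and the picture viewer there is one more tool, called as name(argument=value, ...), one argument or row to a line, values as JSON. arm_command: Moves the arm, as the interface text tells. Its arguments: {"type":"object","properties":{"deltas":{"type":"array"},"force":{"type":"number"}},"required":["deltas"]}

```bash
mkdir -p pics; cat > h.py <<'E'
import numpy as np, cv2
from scipy.spatial.transform import Rotation as R
from station import status, grab_frame, camera_model, ctrl, boxes_of
def q2R(q): return R.from_quat([q[1],q[2],q[3],q[0]]).as_matrix()
def pose(name, st=None):
    m=camera_model(name)
    if name=='wrist':
        st=st or status.get_state(); T=np.eye(4); T[:3,:3]=q2R(st['ee_rot']); T[:3,3]=st['tool_pos']
        T=T@np.array(m['tool_from_camera'])
    else:
        T=np.eye(4); T[:3,:3]=q2R(m['orientation']); T[:3,3]=m['xyz']
    K=np.array([[m['fx'],0,m['cx']],[0,m['fy'],m['cy']],[0,0,1.]])
    return T,K,np.array(m['D'],float)
def toworld(T,p): return T[:3,:3]@np.array(p)+T[:3,3]
def pix2plane(name,uv,z,P=None):
    T,K,D=P or pose(name)
    u=cv2.undistortPoints(np.array(uv,float).reshape(-1,1,2),K,D).reshape(-1,2)
    d=np.c_[u,np.ones(len(u))]@T[:3,:3].T
    return T[:3,3]+d*((z-T[2,3])/d[:,2])[:,None]
def proj(name,X,P=None):
    T,K,D=P or pose(name); Ti=np.linalg.inv(T)
    return cv2.projectPoints(np.array(X,float).reshape(-1,1,3),cv2.Rodrigues(Ti[:3,:3])[0],Ti[:3,3],K,D)[0].reshape(-1,2)
def shot(name,fn,draw=None,crop=None,s=1):
    P=pose(name); im=grab_frame(name); im=cv2.cvtColor(im,cv2.COLOR_RGB2BGR)
    cv2.imwrite('pics/raw_'+fn,im)
    return P,im
def save(im,fn,crop=None,s=1):
    if crop: im=im[crop[1]:crop[3],crop[0]:crop[2]]
    cv2.imwrite('pics/'+fn,cv2.resize(im,None,fx=s,fy=s,interpolation=cv2.INTER_CUBIC))
E
python3 - <<'E'
from h import *
st=status.get_state(); print(st['time'],st['tool_pos'],st['ee_rot'])
P,im=shot('top','top1.png'); save(im,'top1.png',s=1.4)
for t in ['ledge_edge','back_stop','nest_left','nest_right','divider','lip','hole_left','hole_right','bearing_p','ring_gauge','carrier']:
    for d in boxes_of(t,'top')[:6]:
        w=toworld(P[0],d['centre']); print(t,round(d['conf'],2),w.round(4),proj('top',[w],P).round(0)[0])
print(P[0].round(3))
E
```

```text
0.0 [ 0.22160615 -0.53003248  0.25239049] [-8.64877733e-04  9.80480520e-01  1.96614350e-01  4.58856819e-06]
ledge_edge 0.87 [0.5827 0.0769 0.044 ] [167. 193.]
ledge_edge 0.38 [ 0.5294 -0.2405  0.0283] [275. 211.]
back_stop 0.77 [0.5796 0.0811 0.0387] [166. 194.]
nest_left 0.72 [0.516  0.0821 0.0411] [165. 215.]
nest_left 0.58 [0.5877 0.0725 0.0352] [169. 192.]
nest_right 0.68 [0.5842 0.0783 0.0406] [167. 193.]
divider 0.64 [0.5188 0.0819 0.0463] [164. 214.]
lip 0.77 [0.515  0.0816 0.0442] [165. 215.]
lip 0.6 [0.6158 0.1321 0.038 ] [150. 182.]
hole_left 0.74 [0.5156 0.0781 0.0432] [166. 215.]
hole_right 0.6 [0.518  0.0797 0.0424] [165. 215.]
bearing_p 0.8 [ 0.4669 -0.3687  0.03  ] [319. 232.]
bearing_p 0.73 [ 0.4238 -0.2202  0.031 ] [268. 247.]
bearing_p 0.71 [ 0.4816 -0.6977  0.012 ] [429. 228.]
bearing_p 0.48 [ 0.4898 -0.6074  0.0141] [399. 225.]
ring_gauge 0.7 [ 0.5302 -0.2381  0.0257] [274. 211.]
carrier 0.62 [0.5841 0.0782 0.0402] [167. 193.]
[[-0.004 -0.983  0.182  0.24 ]
 [-1.     0.003 -0.004 -0.274]
 [ 0.003 -0.182 -0.983  1.607]
 [ 0.     0.     0.     1.   ]]
```

View pics/top1.png

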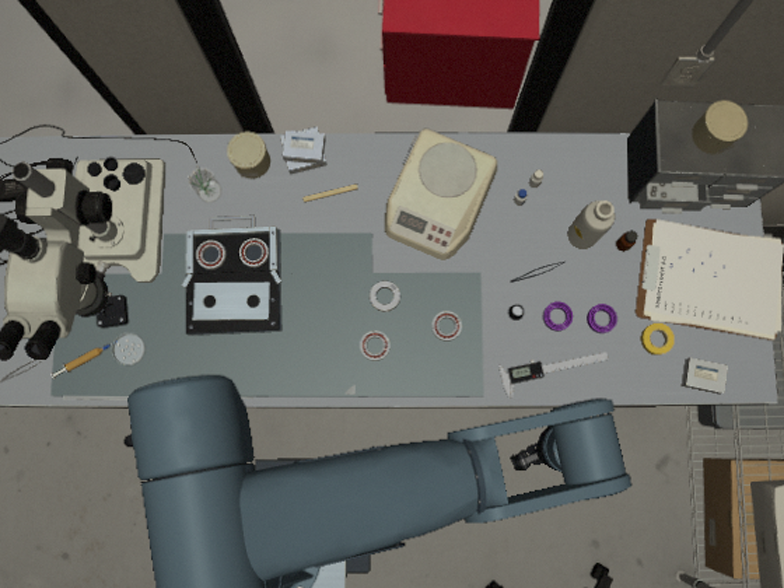

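```bash
python3 - <<'E'
from h import *
im=cv2.imread('pics/raw_top1.png'); save(im,'c1.png',(90,130,450,280),2.2)
E
```

```text
(no output)
```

View pics/c1.png

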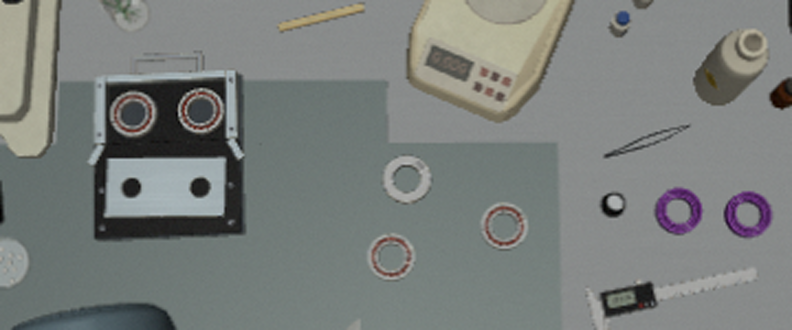

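The crop (c1.png) shows the carrier with its divider at about (165,186), and the lower bearings at (133,114) and (200,110). There are two rings with balls at (391,256) and (505,226); these have red cages and are the loose bearings. The plain grey ring at (407,179) is the gauge. The purple rings at (678,211) and (748,214) are off the board and are decoys. I'll move above the carrier for a closer look.

arm_command(
  deltas=[
    {"tx": 17, "ty": 51, "rz": -1.9, "claw": 1},
    {"tx": 17, "ty": 51, "rz": -1.9},
    {"tx": 17, "ty": 51, "rz": -1.9},
    {"tx": 17, "ty": 51, "rz": -1.9},
    {"tx": 17, "ty": 51, "rz": -1.9},
    {"tx": 17, "ty": 51, "rz": -1.9},
    {"tx": 17, "ty": 51, "rz": -1.9},
    {"tx": 17, "ty": 51, "rz": -1.9},
    {"tx": 17, "ty": 51, "rz": -1.9},
    {"tx": 17, "ty": 51, "rz": -1.9},
    {"tx": 17, "ty": 51, "rz": -1.9},
    {"tx": 17, "ty": 51, "rz": -1.9},
    {},
  ],
)

```text
invalid input
```

```bash
python3 - <<'E'
from h import *
st=status.get_state(); print(st['time'],st['tool_pos'],st['ee_rot'],st['force'],st['gripper_width'])
P,im=shot('wrist','w1.png'); save(im,'w1.png',s=1.4)
print(P[0].round(3))
for t in ['ledge_edge','back_stop','lower_left','lip','hole_left','carrier']:
    for d in boxes_of(t,'wrist')[:4]:
        w=toworld(P[0],d['centre']); print(t,round(d['conf'],2),w.round(4),proj('wrist',[w],P).round(0)[0])
E
```

```text
0.6 [ 0.22169353 -0.53055266  0.25327829] [-2.16470911e-05  9.80483476e-01  1.96601507e-01 -1.31560045e-05] [ 0.11328731 -0.07324148  0.44144893] 1.003076390101109
[[ 0.385 -0.872 -0.301  0.299]
 [-0.923 -0.364 -0.125 -0.498]
 [-0.001  0.326 -0.945  0.374]
 [ 0.     0.     0.     1.   ]]
```

View pics/w1.png

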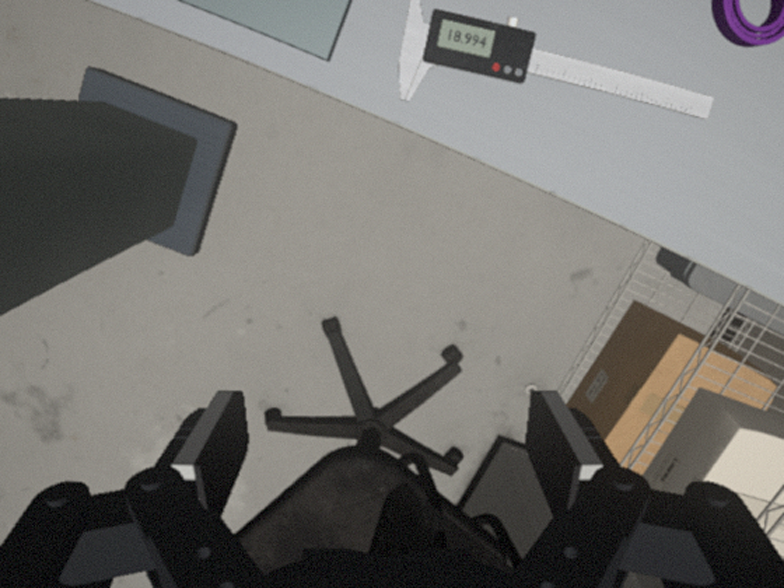

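The wrist view shows only the floor and the fingers, because the move was refused, probably over the row format. I'll retry with full rows.

arm_command(
  deltas=[
    {"tx": 17, "ty": 51, "tz": 0, "rx": 0, "ry": 0, "rz": -1.9, "claw": 1},
    {"tx": 17, "ty": 51, "tz": 0, "rx": 0, "ry": 0, "rz": -1.9, "claw": 1},
    {"tx": 17, "ty": 51, "tz": 0, "rx": 0, "ry": 0, "rz": -1.9, "claw": 1},
    {"tx": 17, "ty": 51, "tz": 0, "rx": 0, "ry": 0, "rz": -1.9, "claw": 1},
    {"tx": 17, "ty": 51, "tz": 0, "rx": 0, "ry": 0, "rz": -1.9, "claw": 1},
    {"tx": 17, "ty": 51, "tz": 0, "rx": 0, "ry": 0, "rz": -1.9, "claw": 1},
    {"tx": 17, "ty": 51, "tz": 0, "rx": 0, "ry": 0, "rz": -1.9, "claw": 1},
    {"tx": 17, "ty": 51, "tz": 0, "rx": 0, "ry": 0, "rz": -1.9, "claw": 1},
    {"tx": 17, "ty": 51, "tz": 0, "rx": 0, "ry": 0, "rz": -1.9, "claw": 1},
    {"tx": 17, "ty": 51, "tz": 0, "rx": 0, "ry": 0, "rz": -1.9, "claw": 1},
    {"tx": 17, "ty": 51, "tz": 0, "rx": 0, "ry": 0, "rz": -1.9, "claw": 1},
    {"tx": 17, "ty": 51, "tz": 0, "rx": 0, "ry": 0, "rz": -1.9, "claw": 1},
    {"tx": 0, "ty": 0, "tz": 0, "rx": 0, "ry": 0, "rz": 0, "claw": 1},
  ],
)

```text
time: 2.58
tool_pos: [0.4286, 0.1004, 0.256]
ee_rot: [0.003, 1.0, -0.009, 0.005]
force: [-1.0, -0.3, 0.1]
gripper_width: 0.997
```

```bash
python3 - <<'E'
from h import *
st=status.get_state(); print(st['time'],st['tool_pos'])
P,im=shot('wrist','w2.png'); save(im,'w2.png',s=1.4)
print(P[0].round(3)); np.save('w2P.npy',P[0])
for t in ['ledge_edge','back_stop','lower_left','lip','hole_left','divider']:
    for d in boxes_of(t,'wrist')[:4]:
        w=toworld(P[0],d['centre']); print(t,round(d['conf'],2),w.round(4),proj('wrist',[w],P).round(0)[0])
E
```

```text
2.575 [0.42863494 0.10039574 0.25598249]
[[-0.019 -0.948 -0.317  0.511]
 [-1.     0.02   0.002  0.1  ]
 [ 0.005  0.317 -0.948  0.377]
 [ 0.     0.     0.     1.   ]]
ledge_edge 0.84 [0.5412 0.0863 0.0415] [289.  56.]
back_stop 0.78 [0.5474 0.0883 0.0398] [286.  49.]
lip 0.93 [0.5193 0.0805 0.0487] [296.  82.]
hole_left 0.98 [0.518  0.0829 0.0432] [293.  83.]
divider 0.71 [0.5189 0.0796 0.0449] [297.  82.]
```

View pics/w2.png

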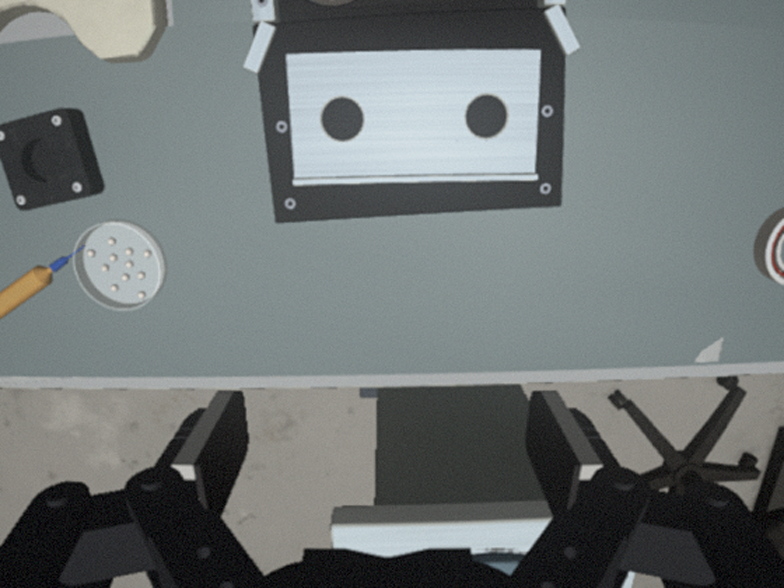

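The view shows the divider on the ledge with holes at about (342,119) and (487,116), the lip line from (293,183) to (538,178), and the ledge rear corners at (276,222) and (561,206). The fingers are visible at the bottom. Next I'll convert these to world coordinates.

```bash
python3 - <<'E'
from h import *
_,K,D=pose('wrist'); P=(np.load('w2P.npy'),K,D)
f=lambda px,z: pix2plane('wrist',np.array(px)/1.4,z,P).round(4)[:,:2]
def yaw(l,r): d=l-r; return np.degrees(np.arctan2(-d[0],d[1])).round(2)
h=f([(342,119),(487,116)],.0435); print('holes',h.tolist(),h.mean(0),np.linalg.norm(h[0]-h[1]),yaw(*h))
l=f([(293,184),(538,179)],.054); print('lip',l.tolist(),yaw(*l),np.linalg.norm(l[0]-l[1]))
r=f([(276,222),(561,206)],.041); print('ledge rear',r.tolist(),r.mean(0),yaw(*r),np.linalg.norm(r[0]-r[1]))
# top: refine lower bearings
im=cv2.imread('pics/raw_top1.png'); T=pose('top')
n=pix2plane('top',np.array([(133,114),(200.5,110)])/2.2+[90,130],.038)[:,:2]; print('nests',n,yaw(*n),np.linalg.norm(n[0]-n[1]))
hh=pix2plane('top',np.array([(131,187.5),(200,187)])/2.2+[90,130],.0435)[:,:2]; print('holes top',hh.tolist(),hh.mean(0))
b=pix2plane('top',np.array([(391,257),(505,226),(407,179)])/2.2+[90,130],.032); print(b)
E
```

```text
holes [[0.5174, 0.1264], [0.5179, 0.0338]] [0.51765 0.0801 ] 0.09260134988216966 0.31
lip [[0.4781, 0.1587], [0.4786, 0.0014]] 0.18 0.1573007946578783
ledge rear [[0.4516, 0.1745], [0.4591, -0.0197]] [0.45535 0.0774 ] 2.21 0.1943447709612996
nests [[0.61783616 0.12952005]
 [0.62292179 0.03791713]] 3.18 0.09174398330529454
holes top [[0.5160534220155237, 0.12645635826269225], [0.5164562811330784, 0.03405571224421117]] [0.51625485 0.08025604]
[[ 0.42380249 -0.21966588  0.032     ]
 [ 0.46462964 -0.37086541  0.032     ]
 [ 0.52847973 -0.24075323  0.032     ]]
```

arm_command(
  deltas=[
    {"tx": 6, "ty": -6, "tz": -44, "rx": 0, "ry": 0, "rz": 0.9, "claw": 1},
    {"tx": 6, "ty": -6, "tz": -44, "rx": 0, "ry": 0, "rz": 0.9, "claw": 1},
    {"tx": 6, "ty": -6, "tz": -44, "rx": 0, "ry": 0, "rz": 0.9, "claw": 1},
    {"tx": 5, "ty": -6, "tz": -40, "rx": 0, "ry": 0, "rz": 0.8, "claw": 1},
    {"tx": 0, "ty": 0, "tz": 0, "rx": 0, "ry": 0, "rz": 0, "claw": 1},
  ],
)

```text
time: 3.55
tool_pos: [0.4532, 0.0661, 0.082]
ee_rot: [0.003, 1.0, 0.013, 0.008]
force: [-0.4, 0.7, 1.4]
gripper_width: 1.002
```

```bash
cat > s.py <<'E'
from h import *
s=status.get_state(); M=q2R(s['ee_rot']); 
z=M[:,2]; yaw=np.degrees(np.arctan2(M[1,0],M[0,0]))
rv=np.degrees(np.cross(z,[0,0,-1]))
print('t',round(s['time'],2),'pos',np.round(s['tool_pos'],4),'yaw',yaw.round(2),'level by rx,ry',rv.round(2),'F',np.round(s['force'],1),'g',round(s['gripper_width'],3))
E
python3 s.py
```

```text
t 3.55 pos [0.4532 0.0661 0.082 ] yaw 1.53 level by rx,ry [0.35 0.96 0.  ] F [-0.4  0.7  1.4] g 1.002
```

arm_command(
  deltas=[
    {"tx": -1, "ty": 10, "tz": -6, "rx": 0.3, "ry": 0.9, "rz": 1, "claw": 1},
    {"tx": 0, "ty": 0, "tz": -6, "rx": 0, "ry": 0, "rz": 0, "claw": 1},
    {"tx": 0, "ty": 0, "tz": -3, "rx": 0, "ry": 0, "rz": 0, "claw": 1},
    {"tx": 0, "ty": 0, "tz": 0, "rx": 0, "ry": 0, "rz": 0, "claw": 1},
  ],
)

```text
time: 4.05
tool_pos: [0.4554, 0.0765, 0.071]
ee_rot: [0.001, 1.0, 0.022, 0.004]
force: [-0.1, 0.2, -0.1]
gripper_width: 0.999
```

```bash
python3 s.py; python3 - <<'E'
from h import *
P,im=shot('wrist','w3.png'); save(im,'w3.png',s=1.2); P,im=shot('scene','s3.png')
E
```

```text
t 4.05 pos [0.4554 0.0765 0.071 ] yaw 2.52 level by rx,ry [0.06 0.46 0.  ] F [-0.1  0.2 -0.1] g 0.999
```

View pics/w3.png

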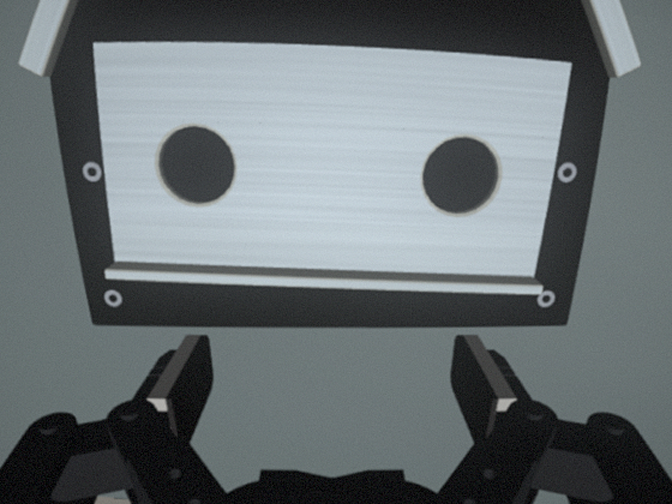

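```bash
python3 - <<'E'
from h import *
m=camera_model('wrist'); Tc=np.array(m['tool_from_camera']); _,K,D=pose('wrist')
for z in (.005,.009,.015,.022):
    print(z,(proj('wrist',[[.011,.0425,z],[.011,-.0425,z],[.011,-.0475,z],[-.011,-.0425,z]],(Tc,K,D))*1.2).round(0).tolist())
E
```

```text
0.005 [[459.0, 335.0], [206.0, 335.0], [191.0, 334.0], [213.0, 389.0]]
0.009 [[455.0, 329.0], [209.0, 329.0], [195.0, 329.0], [215.0, 382.0]]
0.015 [[451.0, 320.0], [213.0, 320.0], [200.0, 320.0], [219.0, 372.0]]
0.022 [[446.0, 311.0], [218.0, 311.0], [205.0, 311.0], [224.0, 362.0]]
```

arm_command(
  deltas=[
    {"tx": -2, "ty": 0, "tz": -7, "rx": 0, "ry": 0.4, "rz": 0, "claw": 1},
    {"tx": 0, "ty": 0, "tz": -7, "rx": 0, "ry": 0, "rz": 0, "claw": 1},
    {"tx": 0, "ty": 0, "tz": -3, "rx": 0, "ry": 0, "rz": 0, "claw": 1},
    {"tx": 0, "ty": 0, "tz": 0, "rx": 0, "ry": 0, "rz": 0, "claw": 1},
  ],
)

```text
time: 4.65
tool_pos: [0.4531, 0.0764, 0.0529]
ee_rot: [0.001, 1.0, 0.022, 0.0]
force: [-0.3, -0.2, -0.7]
gripper_width: 1.003
```

```bash
python3 s.py
```

```text
t 4.65 pos [0.4531 0.0764 0.0529] yaw 2.51 level by rx,ry [0.06 0.03 0.  ] F [-0.3 -0.2 -0.7] g 1.003
```

arm_command(
  deltas=[
    {"tx": 0, "ty": 0, "tz": -2, "rx": 0, "ry": 0, "rz": 0, "claw": 1},
    {"tx": 0, "ty": 0, "tz": -1, "rx": 0, "ry": 0, "rz": 0, "claw": 1},
  ],
)

```text
time: 4.9
tool_pos: [0.4533, 0.0763, 0.0498]
ee_rot: [0.001, 1.0, 0.022, 0.0]
force: [-1.6, 0.2, 7.2]
gripper_width: 1.004
```

arm_command(
  deltas=[
    {"tx": 0, "ty": 0, "tz": -1, "rx": 0, "ry": 0, "rz": 0, "claw": 1},
    {"tx": 0, "ty": 0, "tz": 0, "rx": 0, "ry": 0, "rz": 0, "claw": 1},
  ],
)

```text
time: 5.15
tool_pos: [0.4535, 0.0763, 0.05]
ee_rot: [0.001, 1.0, 0.022, 0.0]
force: [0.6, -0.2, -0.1]
gripper_width: 1.002
```

arm_command(
  deltas=[
    {"tx": 0, "ty": 0, "tz": 5, "rx": 0, "ry": 0, "rz": 0, "claw": 1},
    {"tx": 6, "ty": 0.3, "tz": 0, "rx": 0, "ry": 0, "rz": 0, "claw": 1},
    {"tx": 6, "ty": 0.3, "tz": 0, "rx": 0, "ry": 0, "rz": 0, "claw": 1},
    {"tx": 6, "ty": 0.3, "tz": 0, "rx": 0, "ry": 0, "rz": 0, "claw": 1},
    {"tx": 6, "ty": 0.3, "tz": 0, "rx": 0, "ry": 0, "rz": 0, "claw": 1},
    {"tx": 8, "ty": 0.3, "tz": 0, "rx": 0, "ry": 0, "rz": 0, "claw": 1},
    {"tx": 8, "ty": 0.3, "tz": 0, "rx": 0, "ry": 0, "rz": 0, "claw": 1},
  ],
)

```text
time: 6.02
tool_pos: [0.4956, 0.0783, 0.055]
ee_rot: [0.001, 1.0, 0.022, -0.0]
force: [-0.8, -0.2, 1.0]
gripper_width: 0.997
```

```bash
python3 s.py
```

```text
t 6.03 pos [0.4956 0.0783 0.055 ] yaw 2.53 level by rx,ry [ 0.06 -0.05  0.  ] F [-0.8 -0.2  1. ] g 0.997
```

arm_command(
  deltas=[
    {"tx": 8, "ty": 0.35, "tz": 0, "rx": 0, "ry": 0, "rz": 0, "claw": 1},
    {"tx": 8, "ty": 0.35, "tz": 0, "rx": 0, "ry": 0, "rz": 0, "claw": 1},
    {"tx": 8, "ty": 0.35, "tz": 0, "rx": 0, "ry": 0, "rz": 0, "claw": 1},
    {"tx": 8, "ty": 0.35, "tz": 0, "rx": 0, "ry": 0, "rz": 0, "claw": 1},
    {"tx": 8, "ty": 0.35, "tz": 0, "rx": 0, "ry": 0, "rz": 0, "claw": 1},
    {"tx": 8, "ty": 0.35, "tz": 0, "rx": 0, "ry": 0, "rz": 0, "claw": 1},
    {"tx": 0, "ty": 0, "tz": 0, "rx": 0, "ry": 0, "rz": 0, "claw": 1},
  ],
)

```text
time: 6.9
tool_pos: [0.5481, 0.0805, 0.055]
ee_rot: [0.001, 1.0, 0.022, 0.0]
force: [-0.0, -0.2, -0.8]
gripper_width: 1.001
```

```bash
python3 s.py; python3 - <<'E'
from h import *
P,im=shot('wrist','w4.png'); save(im,'w4.png',s=1.2);np.save('w4P.npy',P[0])
E
```

```text
t 6.9 pos [0.5481 0.0805 0.055 ] yaw 2.52 level by rx,ry [0.06 0.01 0.  ] F [-0.  -0.2 -0.8] g 1.001
```

View pics/w4.png

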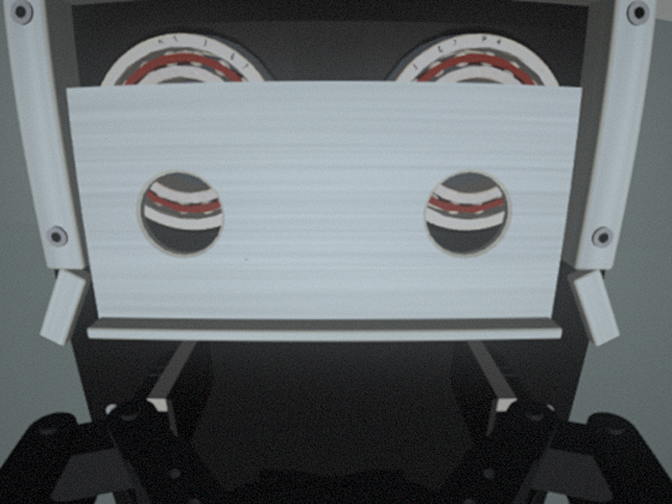

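The divider is square to the channel, with side gaps roughly even (left edge at x≈92, right at 565) and both lower bearings visible behind it. I'll carry on slowly.

arm_command(
  deltas=[
    {"tx": 6, "ty": 0.25, "tz": 0, "rx": 0, "ry": 0, "rz": 0, "claw": 1},
    {"tx": 6, "ty": 0.25, "tz": 0, "rx": 0, "ry": 0, "rz": 0, "claw": 1},
    {"tx": 4, "ty": 0.2, "tz": 0, "rx": 0, "ry": 0, "rz": 0, "claw": 1},
    {"tx": 3, "ty": 0.1, "tz": 0, "rx": 0, "ry": 0, "rz": 0, "claw": 1},
  ],
)

```text
time: 7.45
tool_pos: [0.567, 0.0814, 0.0545]
ee_rot: [0.0, 1.0, 0.022, -0.001]
force: [-1.6, 0.1, -0.6]
gripper_width: 1.003
```

arm_command(
  deltas=[
    {"tx": 2, "ty": 0.1, "tz": 0, "rx": 0, "ry": 0, "rz": 0, "claw": 1},
    {"tx": 0, "ty": 0, "tz": 0, "rx": 0, "ry": 0, "rz": 0, "claw": 1},
  ],
)

```text
time: 7.7
tool_pos: [0.5694, 0.0816, 0.0545]
ee_rot: [0.0, 1.0, 0.022, -0.001]
force: [-0.2, -0.3, -0.4]
gripper_width: 1.0
```

```bash
python3 s.py
```

```text
t 7.7 pos [0.5694 0.0816 0.0545] yaw 2.53 level by rx,ry [ 0.05 -0.08  0.  ] F [-0.2 -0.3 -0.4] g 1.0
```

arm_command(
  deltas=[
    {"tx": 1.5, "ty": 0.1, "tz": 0, "rx": 0, "ry": 0, "rz": 0, "claw": 1},
    {"tx": 0, "ty": 0, "tz": 0, "rx": 0, "ry": 0, "rz": 0, "claw": 1},
  ],
)

```text
time: 7.95
tool_pos: [0.5709, 0.0817, 0.0545]
ee_rot: [0.0, 1.0, 0.022, -0.001]
force: [0.3, -0.0, -0.4]
gripper_width: 1.003
```

arm_command(
  deltas=[
    {"tx": 1.2, "ty": 0, "tz": 0, "rx": 0, "ry": 0, "rz": 0, "claw": 1},
    {"tx": 0, "ty": 0, "tz": 0, "rx": 0, "ry": 0, "rz": 0, "claw": 1},
  ],
)

```text
time: 8.2
tool_pos: [0.5722, 0.0817, 0.0546]
ee_rot: [0.0, 1.0, 0.022, -0.001]
force: [-0.3, 0.0, 0.1]
gripper_width: 0.999
```

```bash
python3 s.py; python3 - <<'E'
from h import *
P,im=shot('wrist','w5.png'); save(im,'w5.png',s=1.2);np.save('w5P.npy',P[0])
E
```

```text
t 8.2 pos [0.5722 0.0817 0.0546] yaw 2.53 level by rx,ry [ 0.06 -0.07  0.  ] F [-0.3  0.   0.1] g 0.999
```

View pics/w5.png

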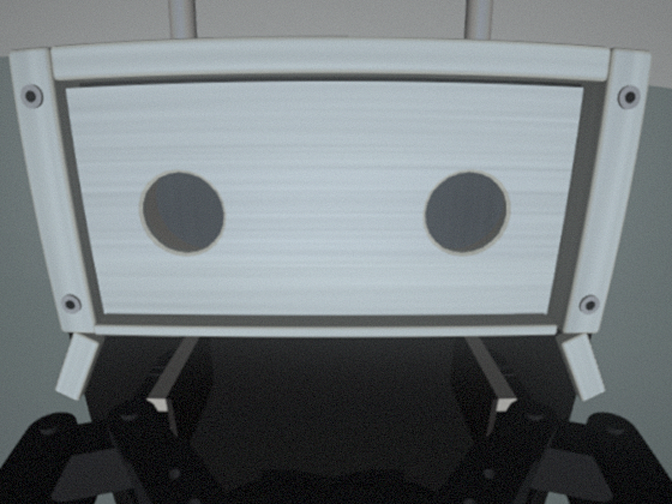

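Compared with the previous view, the lip spans 461 px against 474 px, about 2.7 % smaller. That means it sank roughly 3 mm, so the divider has dropped and sits square between the rails and the back stop. I'll back off and go to the first bearing.

arm_command(
  deltas=[
    {"tx": -8, "ty": -0.3, "tz": 0, "rx": 0, "ry": 0, "rz": 0, "claw": 1},
    {"tx": -10, "ty": 0, "tz": 10, "rx": 0, "ry": 0, "rz": 0, "claw": 1},
    {"tx": -10, "ty": 0, "tz": 50, "rx": 0, "ry": 0, "rz": 0, "claw": 1},
    {"tx": -25, "ty": -20, "tz": 40, "rx": 0, "ry": 0, "rz": 0, "claw": 1},
    {"tx": -35, "ty": -50, "tz": 0, "rx": 0, "ry": 0, "rz": 0, "claw": 1},
    {"tx": -35, "ty": -50, "tz": 0, "rx": 0, "ry": 0, "rz": 0, "claw": 1},
    {"tx": -35, "ty": -50, "tz": 0, "rx": 0, "ry": 0, "rz": 0, "claw": 1},
    {"tx": -35, "ty": -50, "tz": 0, "rx": 0, "ry": 0, "rz": 0, "claw": 1},
    {"tx": -30, "ty": -45, "tz": 0, "rx": 0, "ry": 0, "rz": 0, "claw": 1},
    {"tx": 0, "ty": -35, "tz": 0, "rx": 0, "ry": 0, "rz": 0, "claw": 1},
    {"tx": 0, "ty": 0, "tz": 0, "rx": 0, "ry": 0, "rz": 0, "claw": 1},
  ],
)

```text
time: 9.62
tool_pos: [0.3379, -0.2249, 0.1639]
ee_rot: [0.005, 1.0, 0.024, 0.005]
force: [-0.3, 0.2, 0.1]
gripper_width: 1.003
```

```bash
python3 s.py; cat > look.py <<'E'
from h import *
import sys
# detect + circle-fit bearing in wrist view; z of ring top
z=float(sys.argv[2]); P,im=shot('wrist',sys.argv[1]+'.png')
for d in boxes_of('bearing_p','wrist')[:4]: 
    w=toworld(P[0],d['centre']); print(round(d['conf'],2),w.round(4),proj('wrist',[w],P).round(0)[0])
# rectify top plane z onto a metric grid (0.5 mm) and Hough the 62 mm rim
T=P[0]; c=pix2plane('wrist',[(280,200)],z,P)[0]
xs=c[0]+.0005*np.arange(160,-160,-1); ys=c[1]+.0005*np.arange(160,-160,-1)
g=np.stack(np.meshgrid(xs,ys,indexing='ij'),-1).reshape(-1,2)
uv=proj('wrist',np.c_[g,np.full(len(g),z)],P).astype(np.float32).reshape(320,320,2)
r=cv2.remap(im,uv[...,0],uv[...,1],cv2.INTER_LINEAR); cv2.imwrite('pics/rect_'+sys.argv[1]+'.png',r)
C=cv2.HoughCircles(cv2.GaussianBlur(r[...,1],(5,5),0),cv2.HOUGH_GRADIENT_ALT,1,20,param1=120,param2=.6,minRadius=25,maxRadius=68)
if C is not None:
    for u,v,R_ in C[0]: print('circle',np.round([c[0]+.0005*(160-v),c[1]+.0005*(160-u)],4),'d mm',R_)
E
python3 look.py b1 .032; python3 s.py
```

```text
t 9.62 pos [ 0.3379 -0.2249  0.1639] yaw 2.7 level by rx,ry [0.61 0.56 0.  ] F [-0.3  0.2  0.1] g 1.003
0.91 [ 0.4652 -0.3704  0.0265] [490.  41.]
0.6 [ 0.4284 -0.2228  0.0283] [278.  79.]
t 9.72 pos [ 0.3379 -0.2225  0.1631] yaw 2.85 level by rx,ry [0.49 0.49 0.  ] F [-0.1  0.7 -0.2] g 0.998
```

```bash
python3 - <<'E'
from h import *
r=cv2.imread('pics/rect_b1.png'); g=cv2.GaussianBlur(r[...,1],(5,5),0)
for m,p1,p2 in((cv2.HOUGH_GRADIENT,100,15),(cv2.HOUGH_GRADIENT_ALT,60,.3)):
    C=cv2.HoughCircles(g,m,1,5,param1=p1,param2=p2,minRadius=28,maxRadius=68)
    print(None if C is None else C[0][:8].round(1).tolist())
_,K,D=pose('wrist')
save(r,'rect_b1v.png',s=1.5)
E
```

```text
[[147.5, 5.5, 48.5], [131.5, 3.5, 48.099998474121094], [152.5, 4.5, 46.29999923706055], [137.5, 1.5, 45.79999923706055], [141.5, 6.5, 42.29999923706055], [135.5, 11.5, 42.70000076293945], [153.5, 10.5, 41.29999923706055], [127.5, 10.5, 40.0]]
[[91.0, 246.0, 34.20000076293945], [91.0, 254.0, 36.29999923706055], [141.0, 1.0, 31.5]]
```

View pics/rect_b1v.png

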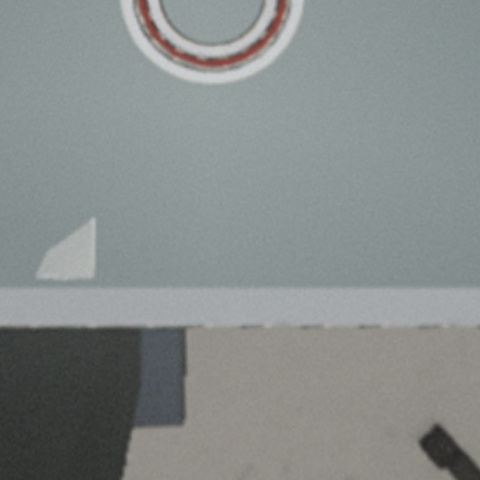

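The rectified view shows a bearing with red cages at the top edge, and the window cut it off. I'll level the tool and look again with the window centred on the bearing.

arm_command(
  deltas=[
    {"tx": 0, "ty": 4, "tz": -10, "rx": 0.5, "ry": 0.5, "rz": -0.3, "claw": 1},
    {"tx": 0, "ty": 0, "tz": 0, "rx": 0, "ry": 0, "rz": 0, "claw": 1},
  ],
)

```text
time: 9.98
tool_pos: [0.3379, -0.2158, 0.1521]
ee_rot: [-0.001, 1.0, 0.023, -0.001]
force: [-0.0, 0.0, -0.1]
gripper_width: 0.999
```

```bash
python3 - <<'E'
s=open('look.py').read()
s=s.replace("c=pix2plane('wrist',[(280,200)],z,P)[0]","c=np.array([float(v) for v in sys.argv[3:5]])")
i=s.index("C=cv2.Hough")
s=s[:i]+'''g=cv2.GaussianBlur(r[...,1],(5,5),0)
C=cv2.HoughCircles(g,cv2.HOUGH_GRADIENT_ALT,1,3,param1=100,param2=.5,minRadius=24,maxRadius=68)
for u,v,R_ in ([] if C is None else C[0]): print('circle',np.round([c[0]+.0005*(160-v),c[1]+.0005*(160-u)],4),'d mm',R_)
'''
open('look.py','w').write(s)
E
python3 s.py; python3 look.py b2 .032 .424 -.22; python3 s.py
```

```text
t 9.97 pos [ 0.3379 -0.2158  0.1521] yaw 2.68 level by rx,ry [-0.11 -0.08 -0.  ] F [-0.   0.  -0.1] g 0.999
0.61 [ 0.4628 -0.3699  0.0314] [520.  41.]
circle [ 0.427  -0.2195] d mm 51.819305
circle [ 0.4235 -0.228 ] d mm 51.868645
circle [ 0.418 -0.215] d mm 61.07198
circle [ 0.427  -0.2195] d mm 34.805214
circle [ 0.427  -0.2195] d mm 61.299156
circle [ 0.418 -0.215] d mm 48.867725
circle [ 0.418 -0.215] d mm 32.33339
circle [ 0.427  -0.2195] d mm 43.955433
circle [ 0.442 -0.212] d mm 63.00434
circle [ 0.4235 -0.228 ] d mm 41.738102
circle [ 0.418 -0.215] d mm 42.02408
circle [ 0.4235 -0.228 ] d mm 33.96588
t 10.07 pos [ 0.3383 -0.2166  0.1529] yaw 2.68 level by rx,ry [-0.03 -0.01 -0.  ] F [0.3 0.5 0.6] g 1.004
```

arm_command(
  deltas=[
    {"tx": 45, "ty": -2, "tz": -25, "rx": 0, "ry": 0, "rz": 0, "claw": 1},
    {"tx": 43, "ty": -1, "tz": -35, "rx": 0, "ry": 0, "rz": 0, "claw": 1},
    {"tx": 0, "ty": 0, "tz": 0, "rx": 0, "ry": 0, "rz": 0, "claw": 1},
  ],
)

```text
time: 10.45
tool_pos: [0.4298, -0.2193, 0.0914]
ee_rot: [0.001, 1.0, 0.024, 0.0]
force: [-1.5, 0.9, -0.2]
gripper_width: 1.0
```

```bash
python3 s.py
```

```text
t 10.45 pos [ 0.4298 -0.2193  0.0914] yaw 2.76 level by rx,ry [0.09 0.05 0.  ] F [-1.5  0.9 -0.2] g 1.0
```

arm_command(
  deltas=[
    {"tx": -3, "ty": 0, "tz": -30, "rx": 0, "ry": 0, "rz": -0.2, "claw": 1},
    {"tx": 0, "ty": 0, "tz": -18, "rx": 0, "ry": 0, "rz": 0, "claw": 1},
    {"tx": 0, "ty": 0, "tz": -3, "rx": 0, "ry": 0, "rz": 0, "claw": 1},
    {"tx": 0, "ty": 0, "tz": 0, "rx": 0, "ry": 0, "rz": 0, "claw": 1},
  ],
)

```text
time: 10.95
tool_pos: [0.4276, -0.2196, 0.0427]
ee_rot: [0.002, 1.0, 0.024, 0.002]
force: [-0.4, -0.3, -0.2]
gripper_width: 0.999
```

```bash
python3 s.py
```

```text
t 10.95 pos [ 0.4276 -0.2196  0.0427] yaw 2.75 level by rx,ry [0.27 0.2  0.  ] F [-0.4 -0.3 -0.2] g 0.999
```

arm_command(
  deltas=[
    {"tx": -0.5, "ty": 0, "tz": -3.7, "rx": 0.25, "ry": 0.2, "rz": -0.2, "claw": 1},
    {"tx": 0, "ty": 0, "tz": 0, "rx": 0, "ry": 0, "rz": 0, "claw": 1},
    {"tx": 0, "ty": 0, "tz": 0, "rx": 0, "ry": 0, "rz": 0, "claw": -1},
    {"tx": 0, "ty": 0, "tz": 0, "rx": 0, "ry": 0, "rz": 0, "claw": -1},
    {"tx": 0, "ty": 0, "tz": 0, "rx": 0, "ry": 0, "rz": 0, "claw": -1},
    {"tx": 0, "ty": 0, "tz": 0, "rx": 0, "ry": 0, "rz": 0, "claw": -1},
  ],
  force=40,
)

```text
time: 11.7
tool_pos: [0.4283, -0.2208, 0.0424]
ee_rot: [0.002, 1.0, 0.022, 0.001]
force: [0.2, 0.1, -1.8]
gripper_width: 0.708
```

```bash
python3 s.py
```

```text
t 11.7 pos [ 0.4283 -0.2208  0.0424] yaw 2.55 level by rx,ry [0.18 0.17 0.  ] F [ 0.2  0.1 -1.8] g 0.708
```

arm_command(
  deltas=[
    {"tx": -1, "ty": 0, "tz": 0, "rx": 0, "ry": 0, "rz": 0, "claw": 1},
    {"tx": 0, "ty": 0, "tz": 0, "rx": 0, "ry": 0, "rz": 0, "claw": 1},
    {"tx": 0, "ty": 0.5, "tz": -4, "rx": 0, "ry": 0, "rz": 0, "claw": 1},
    {"tx": 0, "ty": 0, "tz": 0, "rx": 0, "ry": 0, "rz": 0, "claw": 1},
  ],
)

```text
time: 12.2
tool_pos: [0.4273, -0.2204, 0.038]
ee_rot: [0.002, 1.0, 0.022, 0.001]
force: [0.2, 0.1, -0.5]
gripper_width: 1.001
```

```bash
python3 s.py
```

```text
t 12.2 pos [ 0.4273 -0.2204  0.038 ] yaw 2.55 level by rx,ry [0.18 0.18 0.  ] F [ 0.2  0.1 -0.5] g 1.001
```

arm_command(
  deltas=[
    {"tx": 0, "ty": 0, "tz": 0, "rx": 0, "ry": 0, "rz": 0, "claw": -1},
    {"tx": 0, "ty": 0, "tz": 0, "rx": 0, "ry": 0, "rz": 0, "claw": -1},
    {"tx": 0, "ty": 0, "tz": 0, "rx": 0, "ry": 0, "rz": 0, "claw": -1},
    {"tx": 0, "ty": 0, "tz": 0, "rx": 0, "ry": 0, "rz": 0, "claw": -1},
  ],
  force=40,
)

```text
time: 12.7
tool_pos: [0.4273, -0.2203, 0.0386]
ee_rot: [0.001, 1.0, 0.022, 0.001]
force: [0.5, -0.4, -1.3]
gripper_width: 0.719
```

```bash
python3 s.py
```

```text
t 12.7 pos [ 0.4273 -0.2203  0.0386] yaw 2.55 level by rx,ry [0.16 0.14 0.  ] F [ 0.5 -0.4 -1.3] g 0.719
```

```bash
python3 - <<'E'
from h import *
_,K,D=pose('wrist'); P=(np.load('w5P.npy'),K,D)
f=lambda px,z: pix2plane('wrist',np.array(px)/1.2,z,P).round(4)[:,:2]
for z in (.042,.0405):
    h=f([(183,212),(467,212)],z); print('holes',h.tolist(),h.mean(0),np.linalg.norm(h[0]-h[1]))
print('front',f([(67,87),(583,87)],.042).tolist(), 'lip rear top',f([(95,336),(556,336)],.051).tolist())
print('back stop',f([(52,80),(608,80)],.047).tolist(),'rail',f([(60,80),(607,80),(92,320),(565,320)],.047).tolist())
E
```

```text
holes [[0.6214, 0.132], [0.6253, 0.0407]] [0.62335 0.08635] 0.09138325886069068
holes [[0.621, 0.1325], [0.625, 0.0402]] [0.623   0.08635] 0.0923866332323026
front [[0.6595, 0.1665], [0.6662, 0.0096]] lip rear top [[0.5791, 0.1631], [0.5861, 0.0061]]
back stop [[0.6615, 0.168], [0.6685, 0.0049]] rail [[0.6614, 0.1655], [0.6685, 0.0052], [0.583, 0.1656], [0.5902, 0.0017]]
```

arm_command(
  deltas=[
    {"tx": 0, "ty": 0, "tz": 10, "rx": 0, "ry": 0, "rz": 0, "claw": -1},
    {"tx": 0, "ty": 0, "tz": 40, "rx": 0, "ry": 0, "rz": 0, "claw": -1},
    {"tx": 0, "ty": 0, "tz": 50, "rx": 0, "ry": 0, "rz": 0, "claw": -1},
    {"tx": 10, "ty": 40, "tz": 10, "rx": 0, "ry": 0, "rz": 0, "claw": -1},
    {"tx": 25, "ty": 45, "tz": 0, "rx": 0, "ry": 0, "rz": 0, "claw": -1},
    {"tx": 25, "ty": 45, "tz": 0, "rx": 0, "ry": 0, "rz": 0, "claw": -1},
    {"tx": 25, "ty": 45, "tz": 0, "rx": 0, "ry": 0, "rz": 0, "claw": -1},
    {"tx": 15, "ty": 40, "tz": 0, "rx": 0, "ry": 0, "rz": 0, "claw": -1},
    {"tx": 0, "ty": 20, "tz": 0, "rx": 0, "ry": 0, "rz": 0, "claw": -1},
    {"tx": 0, "ty": 0, "tz": 0, "rx": 0, "ry": 0, "rz": 0, "claw": -1},
    {"tx": 0, "ty": 0, "tz": 0, "rx": 0, "ry": 0, "rz": 0, "claw": -1},
  ],
)

```text
time: 14.08
tool_pos: [0.5294, 0.022, 0.1576]
ee_rot: [0.002, 1.0, 0.021, 0.004]
force: [-0.1, 0.1, -1.6]
gripper_width: 0.716
```

```bash
python3 s.py; python3 - <<'E'
from h import *
P,im=shot('wrist','w6.png'); save(im,'w6.png',s=1.2);np.save('w6P.npy',P[0])
for t in ['hole_right','bearing_p']:
    for d in boxes_of(t,'wrist')[:4]:
        w=toworld(P[0],d['centre']); print(t,round(d['conf'],2),w.round(4),proj('wrist',[w],P).round(0)[0])
E
```

```text
t 14.07 pos [0.5294 0.022  0.1576] yaw 2.43 level by rx,ry [0.23 0.45 0.  ] F [-0.1  0.1 -1.6] g 0.716
hole_right 0.96 [0.6239 0.0818 0.044 ] [187.  68.]
bearing_p 0.7 [0.5266 0.0205 0.1492] [280. 304.]
```

View pics/w6.png

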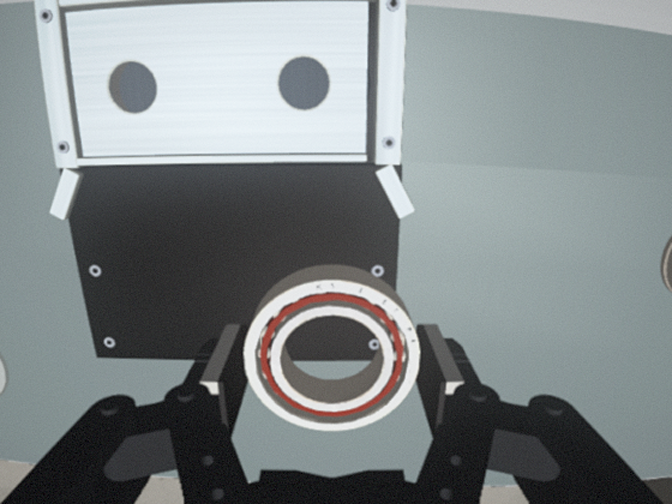

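```bash
python3 - <<'E'
from h import *
_,K,D=pose('wrist'); P=(np.load('w6P.npy'),K,D)
f=lambda px,z: pix2plane('wrist',np.array(px)/1.2,z,P).round(4)[:,:2]
h=f([(133,87),(304,83)],.042); print('holes',h.tolist(),h.mean(0),np.linalg.norm(h[0]-h[1]))
b=f([(332,356),(332,282),(332,430),(245,352),(420,352)],.1510); print('bearing',b.tolist())
E
```

```text
holes [[0.6207, 0.1316], [0.6247, 0.0402]] [0.6227 0.0859] 0.09148748548298832
bearing [[0.5313, 0.0222], [0.5589, 0.0233], [0.4991, 0.0208], [0.5316, 0.0522], [0.534, -0.0081]]
```

The view shows the divider home, with holes at (133,87) and (304,83), and the bearing held level and centred between the pads at about (332,356). The hole positions agree with the earlier estimate to 1 mm. I'll put this one on the left hole.

arm_command(
  deltas=[
    {"tx": 31, "ty": 37, "tz": 0, "rx": 0, "ry": 0.2, "rz": 0, "claw": -1},
    {"tx": 31, "ty": 37, "tz": -10, "rx": 0.2, "ry": 0.2, "rz": 0, "claw": -1},
    {"tx": 29, "ty": 34, "tz": -15, "rx": 0, "ry": 0, "rz": 0, "claw": -1},
    {"tx": 0, "ty": 0, "tz": -35, "rx": 0, "ry": 0, "rz": 0, "claw": -1},
    {"tx": 0, "ty": 0, "tz": -10, "rx": 0, "ry": 0, "rz": 0, "claw": -1},
    {"tx": 0, "ty": 0, "tz": 0, "rx": 0, "ry": 0, "rz": 0, "claw": -1},
  ],
)

```text
time: 14.98
tool_pos: [0.6247, 0.1264, 0.087]
ee_rot: [0.001, 1.0, 0.016, 0.002]
force: [0.4, 0.2, -1.6]
gripper_width: 0.712
```

```bash
python3 s.py
```

```text
t 14.97 pos [0.6247 0.1264 0.087 ] yaw 1.79 level by rx,ry [0.08 0.19 0.  ] F [ 0.4  0.2 -1.6] g 0.712
```

arm_command(
  deltas=[
    {"tx": -3.7, "ty": 5.5, "tz": -6, "rx": 0.1, "ry": 0.2, "rz": 0.7, "claw": -1},
    {"tx": 0, "ty": 0, "tz": -6, "rx": 0, "ry": 0, "rz": 0, "claw": -1},
    {"tx": 0, "ty": 0, "tz": -4, "rx": 0, "ry": 0, "rz": 0, "claw": -1},
    {"tx": 0, "ty": 0, "tz": 0, "rx": 0, "ry": 0, "rz": 0, "claw": -1},
  ],
)

```text
time: 15.48
tool_pos: [0.6223, 0.131, 0.0736]
ee_rot: [-0.0, 1.0, 0.021, 0.002]
force: [-0.7, -0.5, -1.5]
gripper_width: 0.712
```

```bash
python3 s.py
```

```text
t 15.47 pos [0.6223 0.131  0.0736] yaw 2.43 level by rx,ry [-0.04  0.25  0.  ] F [-0.7 -0.5 -1.5] g 0.712
```

Now small steps down to contact, expected near z = 0.0646.

arm_command(
  deltas=[
    {"tx": -1, "ty": 0.8, "tz": -4, "rx": 0, "ry": 0.2, "rz": 0, "claw": -1},
    {"tx": 0, "ty": 0, "tz": -2, "rx": 0, "ry": 0, "rz": 0, "claw": -1},
    {"tx": 0, "ty": 0, "tz": 0, "rx": 0, "ry": 0, "rz": 0, "claw": -1},
  ],
)

```text
time: 15.85
tool_pos: [0.6215, 0.1319, 0.0676]
ee_rot: [-0.0, 1.0, 0.021, 0.001]
force: [0.9, -0.7, -1.6]
gripper_width: 0.715
```

arm_command(
  deltas=[
    {"tx": 0, "ty": 0, "tz": -1, "rx": 0, "ry": 0, "rz": 0, "claw": -1},
    {"tx": 0, "ty": 0, "tz": -1, "rx": 0, "ry": 0, "rz": 0, "claw": -1},
  ],
)

```text
time: 16.1
tool_pos: [0.6217, 0.1319, 0.0656]
ee_rot: [-0.0, 1.0, 0.021, 0.001]
force: [-0.0, -0.1, -1.5]
gripper_width: 0.713
```

arm_command(
  deltas=[
    {"tx": 0, "ty": 0, "tz": -1, "rx": 0, "ry": 0, "rz": 0, "claw": -1},
    {"tx": 0, "ty": 0, "tz": -0.5, "rx": 0, "ry": 0, "rz": 0, "claw": -1},
  ],
)

```text
time: 16.35
tool_pos: [0.6218, 0.1319, 0.0647]
ee_rot: [-0.0, 1.0, 0.021, 0.001]
force: [-3.4, -0.2, 4.7]
gripper_width: 0.713
```

```bash
python3 s.py
```

```text
t 16.35 pos [0.6218 0.1319 0.0647] yaw 2.43 level by rx,ry [-0.03  0.1   0.  ] F [-3.4 -0.2  4.7] g 0.713
```

Contact at the expected height. I'll release and retreat to above the second bearing at about (0.465, -0.370).

arm_command(
  deltas=[
    {"tx": 0, "ty": 0, "tz": 0, "rx": 0, "ry": 0, "rz": 0, "claw": 0.6},
    {"tx": 0, "ty": 0, "tz": 0, "rx": 0, "ry": 0, "rz": 0, "claw": 1},
    {"tx": 0, "ty": 0, "tz": 0, "rx": 0, "ry": 0, "rz": 0, "claw": 1},
    {"tx": 0, "ty": 0, "tz": 15, "rx": 0, "ry": 0, "rz": 0, "claw": 1},
    {"tx": 0, "ty": 0, "tz": 45, "rx": 0, "ry": 0, "rz": 0, "claw": 1},
    {"tx": -10, "ty": -15, "tz": 30, "rx": 0, "ry": 0, "rz": 0, "claw": 1},
    {"tx": -25, "ty": -50, "tz": 0, "rx": 0, "ry": 0, "rz": 0, "claw": 1},
    {"tx": -25, "ty": -50, "tz": 0, "rx": 0, "ry": 0, "rz": 0, "claw": 1},
    {"tx": -25, "ty": -50, "tz": 0, "rx": 0, "ry": 0, "rz": 0, "claw": 1},
    {"tx": -25, "ty": -50, "tz": 0, "rx": 0, "ry": 0, "rz": 0, "claw": 1},
    {"tx": -25, "ty": -50, "tz": 0, "rx": 0, "ry": 0, "rz": 0, "claw": 1},
    {"tx": -25, "ty": -50, "tz": 0, "rx": 0, "ry": 0, "rz": 0, "claw": 1},
    {"tx": -25, "ty": -50, "tz": 0, "rx": 0, "ry": 0, "rz": 0, "claw": 1},
    {"tx": -25, "ty": -50, "tz": 0, "rx": 0, "ry": 0, "rz": 0, "claw": 1},
    {"tx": -20, "ty": -50, "tz": 0, "rx": 0, "ry": 0, "rz": 0, "claw": 1},
    {"tx": -10, "ty": -20, "tz": 0, "rx": 0, "ry": 0, "rz": 0, "claw": 1},
    {"tx": 0, "ty": 0, "tz": 0, "rx": 0, "ry": 0, "rz": 0, "claw": 1},
  ],
)

```text
time: 18.48
tool_pos: [0.3779, -0.37, 0.1765]
ee_rot: [0.007, 1.0, 0.022, 0.013]
force: [0.3, 0.9, -0.2]
gripper_width: 1.004
```

```bash
python3 s.py; python3 look.py b3 .032 .465 -.37; python3 s.py
```

```text
t 18.48 pos [ 0.3779 -0.37    0.1765] yaw 2.56 level by rx,ry [0.82 1.48 0.  ] F [ 0.3  0.9 -0.2] g 1.004
0.97 [ 0.4701 -0.37    0.0302] [279.  81.]
circle [ 0.4675 -0.369 ] d mm 51.643295
circle [ 0.4675 -0.369 ] d mm 61.428852
circle [ 0.4675 -0.369 ] d mm 34.968224
circle [ 0.4675 -0.369 ] d mm 43.995205
circle [ 0.4665 -0.384 ] d mm 35.468174
t 18.57 pos [ 0.3787 -0.3683  0.1761] yaw 2.68 level by rx,ry [0.76 1.48 0.  ] F [-0.1 -0.2  0.1] g 0.998
```

The second ring gives the same concentric circles as the first (35, 44, 51.6 and 61.4 mm), so it is a bearing and not the 64 mm gauge. Approaching it now.

arm_command(
  deltas=[
    {"tx": 45, "ty": 0, "tz": -40, "rx": 0.7, "ry": 1.4, "rz": -0.1, "claw": 1},
    {"tx": 43, "ty": 0, "tz": -40, "rx": 0, "ry": 0, "rz": 0, "claw": 1},
    {"tx": 0, "ty": 0, "tz": 0, "rx": 0, "ry": 0, "rz": 0, "claw": 1},
  ],
)

```text
time: 18.95
tool_pos: [0.4709, -0.3653, 0.0957]
ee_rot: [0.002, 1.0, 0.024, 0.001]
force: [-0.2, -0.8, -0.4]
gripper_width: 1.003
```

```bash
python3 s.py
```

```text
t 18.95 pos [ 0.4709 -0.3653  0.0957] yaw 2.73 level by rx,ry [0.17 0.13 0.  ] F [-0.2 -0.8 -0.4] g 1.003
```

arm_command(
  deltas=[
    {"tx": -3.4, "ty": -3.7, "tz": -30, "rx": 0.2, "ry": 0.1, "rz": -0.2, "claw": 1},
    {"tx": 0, "ty": 0, "tz": -15, "rx": 0, "ry": 0, "rz": 0, "claw": 1},
    {"tx": 0, "ty": 0, "tz": -5, "rx": 0, "ry": 0, "rz": 0, "claw": 1},
    {"tx": 0, "ty": 0, "tz": 0, "rx": 0, "ry": 0, "rz": 0, "claw": 1},
  ],
)

```text
time: 19.45
tool_pos: [0.4699, -0.3675, 0.0493]
ee_rot: [0.002, 1.0, 0.025, 0.002]
force: [-0.3, 0.2, 0.3]
gripper_width: 1.003
```

```bash
python3 s.py
```

```text
t 19.45 pos [ 0.4699 -0.3675  0.0493] yaw 2.82 level by rx,ry [0.2  0.22 0.  ] F [-0.3  0.2  0.3] g 1.003
```

arm_command(
  deltas=[
    {"tx": -2.4, "ty": -1.5, "tz": -6, "rx": 0.2, "ry": 0.2, "rz": -0.3, "claw": 1},
    {"tx": 0, "ty": 0, "tz": -4, "rx": 0, "ry": 0, "rz": 0, "claw": 1},
    {"tx": 0, "ty": 0, "tz": 0, "rx": 0, "ry": 0, "rz": 0, "claw": 1},
  ],
)

```text
time: 19.82
tool_pos: [0.4681, -0.3706, 0.0413]
ee_rot: [0.002, 1.0, 0.022, 0.001]
force: [0.5, 0.3, 0.6]
gripper_width: 1.0
```

```bash
python3 s.py
```

```text
t 19.82 pos [ 0.4681 -0.3706  0.0413] yaw 2.47 level by rx,ry [0.18 0.16 0.  ] F [0.5 0.3 0.6] g 1.0
```

arm_command(
  deltas=[
    {"tx": -0.6, "ty": 1.5, "tz": -3, "rx": 0, "ry": 0, "rz": 0, "claw": 1},
    {"tx": 0, "ty": 0, "tz": 0, "rx": 0, "ry": 0, "rz": 0, "claw": 1},
    {"tx": 0, "ty": 0, "tz": 0, "rx": 0, "ry": 0, "rz": 0, "claw": -1},
    {"tx": 0, "ty": 0, "tz": 0, "rx": 0, "ry": 0, "rz": 0, "claw": -1},
    {"tx": 0, "ty": 0, "tz": 0, "rx": 0, "ry": 0, "rz": 0, "claw": -1},
    {"tx": 0, "ty": 0, "tz": 0, "rx": 0, "ry": 0, "rz": 0, "claw": -1},
  ],
  force=40,
)

```text
time: 20.58
tool_pos: [0.4678, -0.3692, 0.0388]
ee_rot: [0.002, 1.0, 0.022, 0.002]
force: [-0.9, -0.5, 0.6]
gripper_width: 0.714
```

```bash
python3 s.py
```

```text
t 20.57 pos [ 0.4678 -0.3692  0.0388] yaw 2.47 level by rx,ry [0.21 0.18 0.  ] F [-0.9 -0.5  0.6] g 0.714
```

arm_command(
  deltas=[
    {"tx": 0, "ty": 0, "tz": 10, "rx": 0, "ry": 0, "rz": 0, "claw": -1},
    {"tx": 0, "ty": 0, "tz": 45, "rx": 0, "ry": 0, "rz": 0, "claw": -1},
    {"tx": 0, "ty": 20, "tz": 45, "rx": 0, "ry": 0, "rz": 0, "claw": -1},
    {"tx": 8, "ty": 45, "tz": 10, "rx": 0, "ry": 0, "rz": 0, "claw": -1},
    {"tx": 8, "ty": 50, "tz": 0, "rx": 0, "ry": 0, "rz": 0, "claw": -1},
    {"tx": 8, "ty": 50, "tz": 0, "rx": 0, "ry": 0, "rz": 0, "claw": -1},
    {"tx": 8, "ty": 50, "tz": 0, "rx": 0, "ry": 0, "rz": 0, "claw": -1},
    {"tx": 8, "ty": 50, "tz": 0, "rx": 0, "ry": 0, "rz": 0, "claw": -1},
    {"tx": 8, "ty": 50, "tz": 0, "rx": 0, "ry": 0, "rz": 0, "claw": -1},
    {"tx": 8, "ty": 40, "tz": 0, "rx": 0, "ry": 0, "rz": 0, "claw": -1},
    {"tx": 0, "ty": 20, "tz": 0, "rx": 0, "ry": 0, "rz": 0, "claw": -1},
    {"tx": 0, "ty": 0, "tz": 0, "rx": 0, "ry": 0, "rz": 0, "claw": -1},
  ],
)

```text
time: 22.08
tool_pos: [0.5233, 0.0176, 0.1575]
ee_rot: [0.002, 1.0, 0.021, 0.005]
force: [-0.1, -0.2, -1.9]
gripper_width: 0.712
```

```bash
python3 s.py; python3 - <<'E'
from h import *
P,im=shot('wrist','w7.png'); save(im,'w7.png',s=1.2);np.save('w7P.npy',P[0])
E
```

```text
t 22.07 pos [0.5233 0.0176 0.1575] yaw 2.36 level by rx,ry [0.28 0.54 0.  ] F [-0.1 -0.2 -1.9] g 0.712
```

View pics/w7.png

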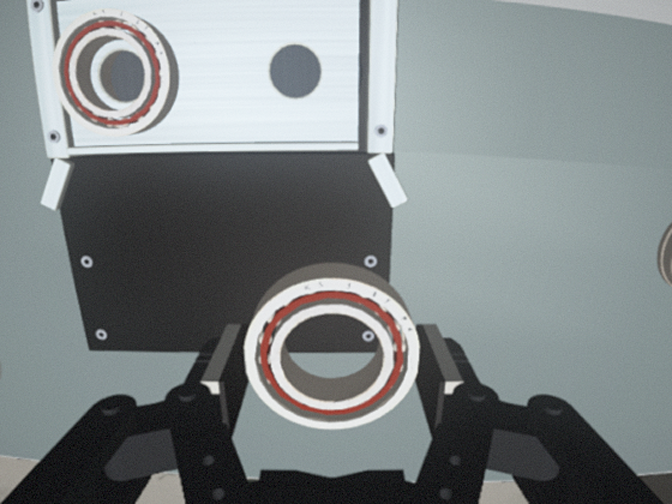

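```bash
python3 - <<'E'
from h import *
_,K,D=pose('wrist'); P=(np.load('w7P.npy'),K,D); im=cv2.imread('pics/raw_w7.png')
f=lambda px,z: pix2plane('wrist',np.array(px)/1.2,z,P).round(4)[:,:2]
print('hole r',f([(295,71)],.042),'bore floor L',f([(125,76)],.042))
print('bearing rim l,r,t,b',f([(57,70),(170,70),(113,11),(113,131)],.058).tolist())
c=[.621,.132]; xs=c[0]+.0005*np.arange(160,-160,-1); ys=c[1]+.0005*np.arange(160,-160,-1)
g=np.stack(np.meshgrid(xs,ys,indexing='ij'),-1).reshape(-1,2)
uv=proj('wrist',np.c_[g,np.full(len(g),.058)],P).astype(np.float32).reshape(320,320,2)
r=cv2.remap(im,uv[...,0],uv[...,1],cv2.INTER_LINEAR)
C=cv2.HoughCircles(cv2.GaussianBlur(r[...,1],(5,5),0),cv2.HOUGH_GRADIENT_ALT,1,3,param1=80,param2=.4,minRadius=30,maxRadius=68)
for u,v,R_ in ([] if C is None else C[0]): print('circle',np.round([c[0]+.0005*(160-v),c[1]+.0005*(160-u)],4),'d mm',R_)
E
```

```text
hole r [[0.6246 0.0404]] bore floor L [[0.6205 0.131 ]]
bearing rim l,r,t,b [[0.6228, 0.1596], [0.6225, 0.1005], [0.65, 0.1279], [0.5926, 0.1321]]
circle [0.609 0.142] d mm 60.510284
circle [0.6205 0.132 ] d mm 51.93256
circle [0.6255 0.121 ] d mm 60.722347
circle [0.6255 0.121 ] d mm 42.393085
circle [0.6195 0.125 ] d mm 56.965866
circle [0.6065 0.1345] d mm 45.927628
circle [0.613 0.119] d mm 38.270752
circle [0.6195 0.125 ] d mm 48.805614
circle [0.6285 0.144 ] d mm 59.565704
circle [0.6065 0.1345] d mm 55.044727
circle [0.637 0.132] d mm 60.203102
circle [0.613 0.119] d mm 63.64874
circle [0.6235 0.1475] d mm 61.835842
circle [0.6325 0.124 ] d mm 45.574684
circle [0.6205 0.132 ] d mm 43.43903
circle [0.6215 0.1165] d mm 52.309742
circle [0.616  0.1115] d mm 61.26329
circle [0.6205 0.132 ] d mm 62.69129
circle [0.6325 0.124 ] d mm 62.301983
circle [0.6215 0.1165] d mm 41.214153
circle [0.6035 0.127 ] d mm 53.548862
circle [0.6205 0.132 ] d mm 35.39698
circle [0.6065 0.1345] d mm 63.224743
circle [0.615 0.142] d mm 54.594555
circle [0.636 0.118] d mm 59.549652
circle [0.6235 0.143 ] d mm 42.088196
circle [0.596 0.175] d mm 46.378437
circle [0.6375 0.1745] d mm 43.039032
circle [0.6195 0.125 ] d mm 40.936455
circle [0.632  0.1475] d mm 52.58285
circle [0.6195 0.125 ] d mm 33.800346
circle [0.615 0.142] d mm 36.47135
circle [0.595 0.155] d mm 36.391403
circle [0.641 0.144] d mm 33.66511
```

The first bearing's concentric circles centre at (0.6205, 0.132), within 1 mm of its hole. The right hole is at (0.6246, 0.0404). Placing the second bearing there.

arm_command(
  deltas=[
    {"tx": 34, "ty": 8, "tz": 0, "rx": 0.2, "ry": 0.3, "rz": 0, "claw": -1},
    {"tx": 34, "ty": 8, "tz": -10, "rx": 0, "ry": 0.2, "rz": 0, "claw": -1},
    {"tx": 30, "ty": 6, "tz": -15, "rx": 0, "ry": 0, "rz": 0, "claw": -1},
    {"tx": 0, "ty": 0, "tz": -20, "rx": 0, "ry": 0, "rz": 0, "claw": -1},
    {"tx": 0, "ty": 0, "tz": 0, "rx": 0, "ry": 0, "rz": 0, "claw": -1},
  ],
)

```text
time: 22.75
tool_pos: [0.6236, 0.0332, 0.1116]
ee_rot: [0.002, 1.0, 0.017, 0.0]
force: [-0.1, 1.2, -1.1]
gripper_width: 0.709
```

```bash
python3 s.py
```

```text
t 22.75 pos [0.6236 0.0332 0.1116] yaw 1.98 level by rx,ry [0.19 0.02 0.  ] F [-0.1  1.2 -1.1] g 0.709
```

arm_command(
  deltas=[
    {"tx": 1, "ty": 6.5, "tz": -15, "rx": 0.2, "ry": 0, "rz": 0.5, "claw": -1},
    {"tx": 0, "ty": 0, "tz": -12, "rx": 0, "ry": 0, "rz": 0, "claw": -1},
    {"tx": 0, "ty": 0, "tz": -5, "rx": 0, "ry": 0, "rz": 0, "claw": -1},
    {"tx": 0, "ty": 0, "tz": 0, "rx": 0, "ry": 0, "rz": 0, "claw": -1},
  ],
)

```text
time: 23.25
tool_pos: [0.6235, 0.0391, 0.0786]
ee_rot: [-0.0, 1.0, 0.021, 0.0]
force: [0.2, 0.5, -1.6]
gripper_width: 0.709
```

```bash
python3 s.py
```

```text
t 23.25 pos [0.6235 0.0391 0.0786] yaw 2.45 level by rx,ry [-0.01  0.03  0.  ] F [ 0.2  0.5 -1.6] g 0.709
```

arm_command(
  deltas=[
    {"tx": 1, "ty": 0.8, "tz": -6, "rx": 0, "ry": 0, "rz": 0, "claw": -1},
    {"tx": 0, "ty": 0, "tz": -5, "rx": 0, "ry": 0, "rz": 0, "claw": -1},
    {"tx": 0, "ty": 0, "tz": 0, "rx": 0, "ry": 0, "rz": 0, "claw": -1},
  ],
)

```text
time: 23.62
tool_pos: [0.6252, 0.04, 0.0677]
ee_rot: [0.0, 1.0, 0.022, 0.001]
force: [-0.4, -0.8, -2.2]
gripper_width: 0.709
```

arm_command(
  deltas=[
    {"tx": 0, "ty": 0, "tz": -1, "rx": 0, "ry": 0, "rz": 0, "claw": -1},
    {"tx": 0, "ty": 0, "tz": -1, "rx": 0, "ry": 0, "rz": 0, "claw": -1},
  ],
)

```text
time: 23.88
tool_pos: [0.6254, 0.04, 0.066]
ee_rot: [0.0, 1.0, 0.022, 0.001]
force: [0.1, -0.2, -2.7]
gripper_width: 0.71
```

```bash
python3 s.py
```

```text
t 23.88 pos [0.6254 0.04   0.066 ] yaw 2.47 level by rx,ry [0.01 0.15 0.  ] F [ 0.1 -0.2 -2.7] g 0.71
```

arm_command(
  deltas=[
    {"tx": 0, "ty": 0, "tz": -0.8, "rx": 0, "ry": 0.1, "rz": 0, "claw": -1},
    {"tx": 0, "ty": 0, "tz": -0.7, "rx": 0, "ry": 0, "rz": 0, "claw": -1},
  ],
)

```text
time: 24.12
tool_pos: [0.6256, 0.0399, 0.0649]
ee_rot: [0.0, 1.0, 0.022, 0.001]
force: [-2.1, -0.6, 2.9]
gripper_width: 0.709
```

```bash
python3 s.py
```

```text
t 24.12 pos [0.6256 0.0399 0.0649] yaw 2.47 level by rx,ry [0.02 0.07 0.  ] F [-2.1 -0.6  2.9] g 0.709
```

Contact. I'll open only part way, keeping clear of the neighbouring bearing, and then retreat for a final look.

arm_command(
  deltas=[
    {"tx": 0, "ty": 0, "tz": 0, "rx": 0, "ry": 0, "rz": 0, "claw": 0.7},
    {"tx": 0, "ty": 0, "tz": 0, "rx": 0, "ry": 0, "rz": 0, "claw": 0.7},
    {"tx": 0, "ty": 0, "tz": 0, "rx": 0, "ry": 0, "rz": 0, "claw": 0.7},
    {"tx": 0, "ty": 0, "tz": 12, "rx": 0, "ry": 0, "rz": 0, "claw": 0.7},
    {"tx": 0, "ty": 0, "tz": 40, "rx": 0, "ry": 0, "rz": 0, "claw": 1},
    {"tx": -30, "ty": 15, "tz": 50, "rx": 0, "ry": 0, "rz": 0, "claw": 1},
    {"tx": -40, "ty": 20, "tz": 0, "rx": 0, "ry": 0, "rz": 0, "claw": 1},
    {"tx": -25, "ty": 10, "tz": 0, "rx": 0, "ry": 0, "rz": 0, "claw": 1},
    {"tx": 0, "ty": 0, "tz": 0, "rx": 0, "ry": 0, "rz": 0, "claw": 1},
    {"tx": 0, "ty": 0, "tz": 0, "rx": 0, "ry": 0, "rz": 0, "claw": 1},
  ],
)

```text
time: 25.38
tool_pos: [0.5314, 0.0853, 0.1765]
ee_rot: [0.0, 1.0, 0.021, 0.006]
force: [0.2, 0.6, -0.0]
gripper_width: 1.001
```

```bash
python3 s.py; python3 - <<'E'
from h import *
P,im=shot('wrist','w8.png'); save(im,'w8.png',s=1.2);np.save('w8P.npy',P[0])
for c in ([.6205,.132],[.6255,.040]):
  xs=c[0]+.0005*np.arange(90,-90,-1); ys=c[1]+.0005*np.arange(90,-90,-1)
  g=np.stack(np.meshgrid(xs,ys,indexing='ij'),-1).reshape(-1,2)
  uv=proj('wrist',np.c_[g,np.full(len(g),.058)],P).astype(np.float32).reshape(180,180,2)
  r=cv2.remap(im,uv[...,0],uv[...,1],cv2.INTER_LINEAR)
  C=cv2.HoughCircles(cv2.GaussianBlur(r[...,1],(5,5),0),cv2.HOUGH_GRADIENT_ALT,1,3,param1=120,param2=.7,minRadius=30,maxRadius=64)
  for u,v,R_ in ([] if C is None else C[0][:6]): print('circle',np.round([c[0]+.0005*(90-v),c[1]+.0005*(90-u)],4),'d mm',R_)
E
```

```text
t 25.38 pos [0.5314 0.0853 0.1765] yaw 2.42 level by rx,ry [0.04 0.65 0.  ] F [ 0.2  0.6 -0. ] g 1.001
circle [0.6285 0.139 ] d mm 56.75013
circle [0.621 0.132] d mm 51.9505
circle [0.621 0.132] d mm 44.147026
circle [0.621 0.132] d mm 35.437492
circle [0.6335 0.129 ] d mm 58.6269
circle [0.6325 0.041 ] d mm 58.3891
circle [0.618  0.0405] d mm 59.383423
circle [0.618  0.0405] d mm 48.162586
circle [0.625 0.041] d mm 52.100956
circle [0.6365 0.0485] d mm 54.934643
circle [0.627 0.035] d mm 52.124634
```

View pics/w8.png

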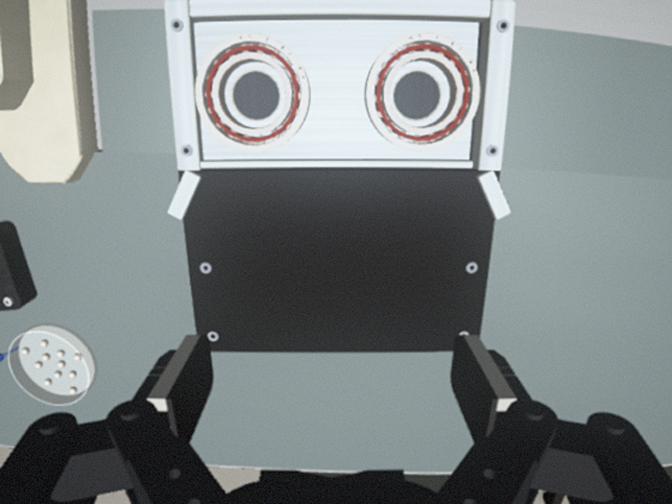

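The final view shows both bearings lying flat on the home divider, at about (253,93) and (422,93), each with its hole showing through the bore. The gripper is clear and empty. Fitted centres are (0.621, 0.132) and (0.625, 0.041), within 1 mm of the holes. Handing in.

```bash
python3 -c "
from h import *
print(ctrl.close_job())"
```

```text
the job is handed in; nothing more can be done
None
```

The second tier is packed and I handed the job in at about 25.5 s of the 61 s. The system reports no verdict, so the result rests on my own checks.

**Divider:** I pushed it in on its lip with both open fingers, without lifting it, until it dropped home. The lip's shrinking image shows it sank about 3 mm. Both bearings then touched down at the height expected for a divider lying flat, with the tool at 64.7 and 64.9 mm against 64.6 mm. I did not measure its tilt any other way.

**Bearings:** Each was lowered in steps of 1 mm or less and released only after contact, at 3–5 N. In the last wrist picture their fitted centres were (0.621, 0.132) and (0.625, 0.041), within about 1 mm of the holes. The limit is 8 mm. The circle fit also returned some stray circles; I used the ones centred at the bearings' known diameters.

**Ring gauge:** I never approached or touched it. I did not measure its position again at the end.

**What went wrong:** The first move call was refused for its row format. The first grip on the first bearing sat about 4 mm too high, so I opened and gripped again lower before lifting.

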